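# Swap the backup cartridge in the desktop dock

## Robot

A 6-joint arm with a two-finger parallel gripper is mounted at the origin on the work surface. World frame = base frame: x ahead of the robot, y to its left, z up, the work surface at z = 0. Lengths are in m, angles in rad, forces in N, time in s.
With the tool pointing down it reaches from about 0.325 to 0.775 m from the base axis. Payload 5.5 kg.
Tool frame: the origin (TCP) lies on the centre line of the jaws, within the pads' length; the fingertips stand 25 mm ahead of it and the grasp point (between the pads) lies 6 mm ahead of it; x points along the fingers, y is the direction in which the jaws open and shut, and the axes are right-handed (so a half turn about x gives the same grasp; the last joint's range is limited). The gripper opens to 88 mm and grips with 3 to 60 N. Pads are 20 mm wide; open, the fingers measure 115 mm over their backs; the gripper's body (75 mm by 178 mm) begins 61 mm behind the grasp point.
Start: joints at [-1.406, 0.091, 1.231, -0, 1.82, -0.057], TCP at [0.132, -0.585, 0.219] pointing down, gripper open.
Joint ranges: [-2.87, 2.87], [-0.86, 2.18], [0.17, 2.46], [-1.51, 4.65], [0.06, 2.69], [-2.65, 2.65]. Speed limits (rad/s): [2.57, 2.57, 3.01, 3.14, 3.14, 3.14].

## Interface

Orientations are given as a rotation vector (axis times angle).
In Python, from bench import env gives the robot as it stands. The module is installed in compiled form; this text tells all that it offers.
- The arm moves only by the tool play_rows, never from a script. Its argument "targets" is one flat list of numbers, 6 for each row, row after row: the shift along the tool's x, y, z in mm, then the turn, a rotation vector about the tool's x, y, z in degrees. A call has 1 to 12 rows; each row shifts and turns the commanded pose from where the row before left it, along the tool's axes as they then stand; what a row does not reach is not made up. A row lasts 1/10 s, in which the tool goes at most 50 mm and 8.59 degrees, less where a joint would pass 70% of its speed; a pose out of reach is approached as far as the arm can. A call is refused whole if a number of a shift passes 50 or a number of a turn 8.59, either way. A call with a gripper value outside its range is refused whole. "gripper" is the finger opening in mm, from 0 to 87.8, set as the call begins (left out, the last holds). The fingers move at their own pace and stop on an object; the grip force is fixed at half the most. Time passes only in rows, so rows that do not move let the fingers close. It gives the time, the measured TCP pose, the force and the opening at its end, in the units of the state.
- env.sense(): the state, without advancing time (a new reading comes with each control period).
- env.grab_frame(name): name is "scene" or "side" or "wrist"; returns a dict with "color" (480x640x3 uint8, blue, green, red), "z_map" (480x640 float32, m along the optical axis (not along the pixel's ray), 0 where there is no reading), "fx", "fy", "cx", "cy" (pixels), "R" (3x3) and "t" (3): a world point X has camera coordinates R X + t. Camera axes: x right, y down, z forward; pixel columns grow to the right and rows downward; lengths in m; the calibration is good to about 2 mm. A picture is of the moment at which its call begins.
- env.finish_job(): hands the job in, once; it reports no verdict.
The state is a dict: "time_s": time; "joints": joint angles; "qvel": joint speeds; "effort": joint torques, N m; "ee_pos": TCP position; "tool_rot": TCP orientation; "ft_force": force on the tool from outside, world axes, zero at the start; "moment": the same for the moment, N m; "gripper_width": finger opening in m.
Only numpy, scipy, OpenCV 4.12 (cv2) and the standard library are available. Lean on these libraries where they do the work, as an engineer would, in place of code of your own. Each camera call takes 0.05 s, during which the arm holds its last target. There are 200 camera calls.

## Task

Swap the backup cartridge that has the open bow handle: press down the latch paddle in front of its slot so that it pops up, lift it out and stand it upright in the empty grey tray. Then push the spare cartridge standing on the desk down into the slot that has come free until it is fully home and the latch has snapped back over it. Leave the other cartridge latched in the dock and do not shift or knock over the mug, bottle, stapler or tape dispenser.

Things in the scene. Friction and masses are not known exactly. Their poses are not given: they have to be found in the camera images.
- dock_origin (a point): Grey two-slot cartridge dock fixed on the desk, 150 x 150 x 66 high, end guides up to 100, latches 120 high and paddles at its front. The point is the middle of its footprint between the slots, at desk height; x points to its back (away from the paddles), y to its left, z up. Slots lie along x, 80 apart, at y = +40 and -40.
- slot_a (a point): Slot on the dock's left (+y): where a cartridge's centre is when home, 69.5 above the desk, axes as the dock's. 118 x 32 inside, length along x; walls 52 high plus a flare to 66, front guides to 84, back (+x) to 100. A sprung plate in the bottom lifts an unlatched cartridge by 25 (8 N up at home, 5 N raised). Latch noses overhang the front (-x) end, tops sloping inward from 118 down to 83 above the desk.
- slot_b (a point): Same for the slot on the right (-y), made alike. A cartridge lowered straight down lands on the nose's slope and presses the latch open itself (10 to 25 N); push on to the hard stops, 2.5 below home (about 20 N), and the nose snaps back over its front shoulder. Let go, it floats up to within 1 of home, against the nose.
- pad_a (a point): Press point on the upper face of slot_a's latch paddle, 59 out (-x) from and 48 above the latch pivot, 120 in front of the slot's middle, 72 above the desk at rest. The paddle is a black plate 70 long x 34 wide sticking out of the dock's front, rising outward by 0.2 rad. The point's frame turns with the latch.
- pad_b (a point): Same for slot_b. To free a cartridge press the paddle straight down from above: 18 down gives 0.3 rad, 22 down 0.36 (the paddle slides about 12 outward under the finger); hold until the cartridge has risen (about 0.5 s), then let go; the raised cartridge stays up by itself. Its travel ends at about 28.
- latch_a (a joint): Angle of slot_a's latch (rad): 0 = shut, nose reaching 9 over the cartridge's front shoulder; 0.5 = paddle fully down. Nose clears the cartridge from about 0.25. Against the side of a raised cartridge it reads about 0.08 to 0.22. Springs back; 2 N at the press point to start, 5 to 10 N at 0.3.
- latch_b (a joint): Same for slot_b's latch: 0 = shut, grows as the paddle is pressed down, 0.5 at most.
- old_mid (a point): The cartridge to take out, at the start latched in one of the dock's two slots, its x along the slot: white cartridge, upright, alike both ways round: body 110 long (x) x 28 thick (y) x 60 high, handle on top, 105 high in all, 0.25 kg. Point: its centre, 52.5 above its underside, z up. Bow handle with a window: bar 76 long x 18 x 18, its middle 96 above the underside, on two posts; grip the bar across y.
- keep_mid (a point): The cartridge that stays, latched in the dock's other slot: white cartridge, upright, alike both ways round: body 110 long (x) x 28 thick (y) x 60 high, handle on top, 105 high in all, 0.25 kg. Point: its centre, 52.5 above its underside, z up. Plain handle: solid block 44 long x 18 thick, 60 to 105 above the underside; grip across the 18 (along y), about 92 above the underside.
- new_mid (a point): The spare cartridge to put in, at the start standing on the desk, to the left or right of the dock: white cartridge, upright, alike both ways round: body 110 long (x) x 28 thick (y) x 60 high, handle on top, 105 high in all, 0.25 kg. Point: its centre, 52.5 above its underside, z up. Plain handle: solid block 44 long x 18 thick, 60 to 105 above the underside; grip across the 18 (along y), about 92 above the underside.
- tray_floor (a point): Empty open grey tray fixed on the desk on the other side of the dock from the spare: 180 (x) x 120 (y) outside, walls 4 thick and 28 high above the desk; the point is the middle of its inner floor, 4 above the desk.
- mug: White mug, 80 across, 90 high; bystander. Origin at the centre of its underside.
- flask: Copper-coloured bottle, 64 across, 200 high; bystander. Origin at the centre of its underside.
- stapler: Black stapler, 150 long (x) x 36 x 49 high; bystander. Origin at the centre of its underside.
- tape_stand: Black tape dispenser, 140 (x) x 50 x 80 high; bystander. Origin at the centre of its underside.
Mind the look-alikes: they are no part of the job. What is shaped like the part that bears old_mid but brown, red or yellow is not meant.

How it is judged:
By the outcome, as a careful person would: the job done as asked, in the order asked, and still so for the second after the job is handed in, with the robot touching nothing.
It also fails if it takes over 72 s, if anything falls off the work surface, if the arm or the gripper's body presses on something with over 40 N, if the wrist force passes 120 N, or if a joint passes its speed limit or range.

## Working session

There is one attempt and no reset: what is moved stays moved. The work goes in short steps, Python scripts to look and compute and a tool call to move; the robot and the scene stay as the last step left them, time stands still between calls to the robot, and variables do not carry over. Pictures are saved under pics/ and viewed, about 8 in all and at most 12, crops included, and the job is handed in when it is done.

Besides the shell and the picture viewer there is one more tool, called after "Request:" as name(argument=value, ...), one argument or row to a line, values as JSON. play_rows: Moves the arm, as the interface text tells. Its arguments: {"type":"object","properties":{"targets":{"type":"array","items":{"type":"number"}},"gripper":{"type":"number"}},"required":["targets"]}

```bash
mkdir -p pics
cat > h.py <<'E'
import numpy as np, cv2, sys
from bench import env
from scipy.spatial.transform import Rotation as Rot
def pts(f):
    z=f["z_map"]; v,u=np.mgrid[0:480,0:640]
    c=np.stack([(u-f["cx"])/f["fx"]*z,(v-f["cy"])/f["fy"]*z,z],-1)
    return (c-f["t"])@f["R"]   # world
def snap(n):
    f=env.grab_frame(n); return f,pts(f)
def toolmove(dw):  # world shift (mm) -> tool axes
    s=env.sense(); return Rot.from_rotvec(s["tool_rot"]).inv().apply(dw)
E
python3 - <<'E'
from h import *
s=env.sense(); print({k:np.round(v,3) for k,v in s.items()})
print(Rot.from_rotvec(s["tool_rot"]).as_matrix().round(3))
for n in ("scene","side"):
    f,P=snap(n); cv2.imwrite(f"pics/{n}0.png",f["color"]); np.savez(f"{n}0.npz",c=f["color"],P=P)
    print(n,"cam at",(-f["R"].T@f["t"]).round(3),"axis",f["R"][2].round(3), (P[...,2][::60,::80]).round(3)[4:7])
E
```

```text
{'time_s': np.float64(0.0), 'joints': array([-1.406,  0.092,  1.232,  0.   ,  1.82 , -0.057]), 'qvel': array([ 0.   ,  0.   ,  0.001, -0.   ,  0.001, -0.   ]), 'effort': array([-0.0000e+00, -4.4644e+01, -4.0645e+01,  7.0000e-02,  2.9000e-02,
       -0.0000e+00]), 'ee_pos': array([ 0.132, -0.585,  0.218]), 'tool_rot': array([ 2.105,  0.236, -2.105]), 'ft_force': array([-0.613, -0.648,  0.469]), 'moment': array([-0.024, -0.017, -0.   ]), 'gripper_width': np.float64(0.088)}
[[-0.     0.22  -0.976]
 [ 0.002 -0.976 -0.22 ]
 [-1.    -0.002 -0.   ]]
scene cam at [1.059 0.488 1.156] axis [-0.412 -0.377 -0.83 ] [[-0.741  0.003  0.004 -0.005  0.004 -0.002  0.001 -0.001]
 [-0.751 -0.745  0.004  0.001  0.    -0.002  0.     0.003]
 [-0.745 -0.754  0.204  0.1   -0.002  0.002 -0.002  0.088]]
side cam at [ 0.465 -0.884  1.178] axis [ 0.06   0.63  -0.775] [[ 0.573  0.21   0.167  0.058  0.052 -0.001  0.021 -0.553]
 [ 0.546  0.025 -0.003 -0.007  0.002 -0.005  0.173  0.207]
 [-0.005 -0.004 -0.     0.003  0.08   0.041 -0.002  0.154]]
```

View pics/scene0.png

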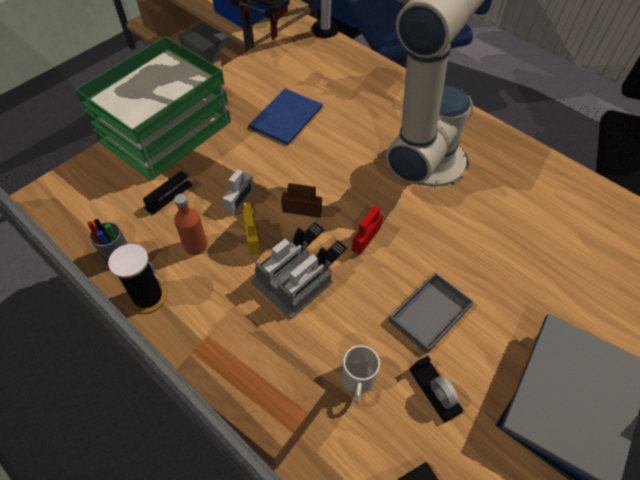

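View pics/side0.png

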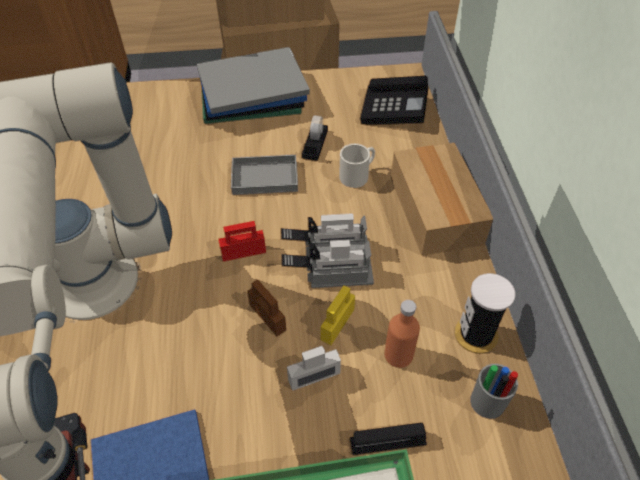

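The scene view shows the dock at (295,275), the grey tray at (430,312), the white spare at (237,190), and red, brown and yellow decoys at (368,230), (302,200) and (251,228). In the side view the dock is at (340,255), the spare at (315,370) and the tray at (265,175). Next I'll enlarge the dock and measure.

Run:
```python
from h import *
A=np.load("scene0.npz");B=np.load("side0.npz")
a=cv2.resize(A["c"][215:320,240:360],(480,420),interpolation=cv2.INTER_CUBIC)
b=cv2.resize(B["c"][205:295,270:380],(513,420),interpolation=cv2.INTER_CUBIC)[:,:320+100]
cv2.imwrite("pics/dock.png",np.hstack([a[:, :380],b]))
def rep(name,P,c,box,zr,white=None):
    u0,u1,v0,v1=box; p=P[v0:v1,u0:u1].reshape(-1,3); col=c[v0:v1,u0:u1].reshape(-1,3).astype(int)
    m=(p[:,2]>zr[0])&(p[:,2]<zr[1])
    if white: m&=(col.min(1)>white)
    p=p[m]
    r=cv2.minAreaRect((p[:,:2]*1000).astype(np.float32)); print(name,len(p),"rect",np.round(r[0],1),np.round(r[1],1),round(r[2],1),"mean",(p.mean(0)*1000).round(1),"zmax",(np.percentile(p[:,2],98)*1000).round(1))
for n,D,boxes in (("scene",A,dict(dock=(245,345,225,318),tray=(385,478,270,355),spare=(218,258,165,218))),("side",B,dict(dock=(275,378,208,290),tray=(225,305,150,200),spare=(283,346,343,390)))):
    P,c=D["P"],D["c"]
    rep(n+" dock",P,c,boxes["dock"],(.03,.14)); 
    rep(n+" dock66",P,c,boxes["dock"],(.058,.07)); 
    rep(n+" dockwhite",P,c,boxes["dock"],(.1,.135),150)
    rep(n+" tray",P,c,boxes["tray"],(.018,.04)); 
    rep(n+" spare all",P,c,boxes["spare"],(.02,.12)); rep(n+" spare handle",P,c,boxes["spare"],(.09,.12)); rep(n+" spare top",P,c,boxes["spare"],(.053,.12))
```

```text
scene dock 4142 rect [560.1 -58.1] [262.6 206.9] 87.1 mean [588.7  -1.6  74.3] zmax 124.2
scene dock66 858 rect [561.3 -60.3] [252.2 202.4] 87.6 mean [573.7 -15.1  64.6] zmax 69.7
scene dockwhite 232 rect [597.8  -2.2] [95.8 70. ] 88.4 mean [597.6  11.3 122.8] zmax 127.1
scene tray 602 rect [429.9 309.6] [121.  185.9] 87.8 mean [432.7 310.3  25.7] zmax 32.0
scene spare all 867 rect [ 540.6 -266.4] [201.4  83.7] 49.3 mean [ 523.1 -278.7   66.9] zmax 108.2
scene spare handle 238 rect [ 543.8 -246.8] [172.6  40.5] 57.7 mean [ 536.2 -250.7  103.7] zmax 109.8
scene spare top 612 rect [ 540.1 -265.6] [201.4  80.6] 49.9 mean [ 524.9 -274.5   79.5] zmax 108.5
side dock 4289 rect [561.8 -47.3] [223.9 206.1] 88.0 mean [578.9 -19.4  74. ] zmax 122.1
side dock66 1035 rect [561.2  -4.4] [138.3 201.8] 88.0 mean [552.5 -13.6  64.1] zmax 69.6
side dockwhite 290 rect [596.7  -4. ] [102.9  74.6] 88.2 mean [596.8   3.  120.7] zmax 125.7
side tray 454 rect [444.6 311.5] [144.3 208. ] 90.0 mean [431.3 305.6  23.7] zmax 31.3
side spare all 1263 rect [ 508.6 -306.6] [110.7  33.2] 14.3 mean [ 508.  -312.9   62. ] zmax 105.4
side spare handle 234 rect [ 508.6 -306.9] [44.4 19.7] 14.4 mean [ 508.2 -308.1  101.5] zmax 107.9
side spare top 873 rect [ 508.7 -306.5] [110.3  33.2] 14.3 mean [ 508.  -309.9   73. ] zmax 106.0
```

View pics/dock.png

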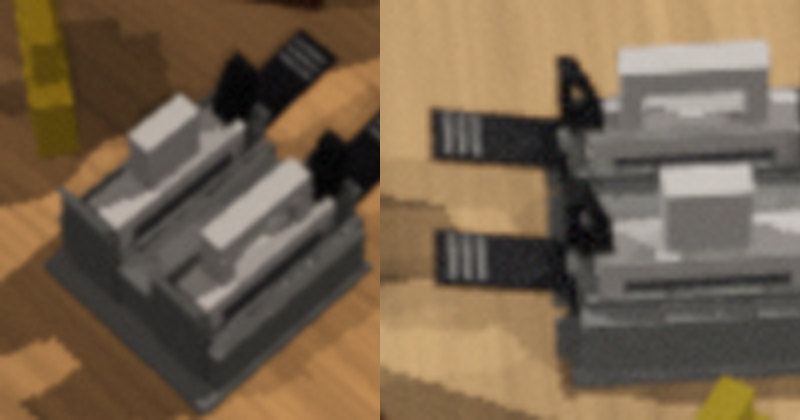

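The crop shows the window (bow) handle in the farther slot in the side view. That is +y, so slot_a (crop (695,85), side ≈ (338,222)), and its paddle is at crop (490,130). The plain-handled white one is in slot_b. The red, yellow and brown bow shapes are decoys. Next I'll refine the handle, paddle and tray poses.

Run:
```python
from h import *
for n in ("scene","side"):
    D=np.load(n+"0.npz");P=D["P"]*1000;c=D["c"].astype(int)
    X,Y,Z=P[...,0],P[...,1],P[...,2]; w=c.min(2)
    near=(X>420)&(X<690)&(Y>-90)&(Y<100)
    for nm,m in (("bow",near&(w>120)&(Z>115)&(Z<130)&(Y>10)),("plain",near&(w>120)&(Z>115)&(Z<130)&(Y<10)),
        ("pad_a",near&(X<525)&(Y>5)&(Z>55)&(Z<95)&(w<90)),("pad_b",near&(X<525)&(Y<5)&(Y>-75)&(Z>55)&(Z<95)&(w<90)&(c.max(2)<100)),
        ("dockbody",near&(Z>20)&(Z<110)&(X>520)&(c.max(2)-w<40)),
        ("tray",(X>300)&(X<560)&(Y>220)&(Y<400)&(Z>18)&(Z<40)),("stapler?mug",(X>520)&(X<800)&(Y>60)&(Y<300)&(Z>60)&(Z<110))):
        m=cv2.morphologyEx(m.astype(np.uint8),cv2.MORPH_OPEN,np.ones((2,2)))>0
        p=P[m]
        if len(p)<10: print(n,nm,len(p));continue
        r=cv2.minAreaRect(p[:,:2].astype(np.float32)); q=np.percentile(p,[2,50,98],axis=0)
        print(n,nm,len(p),np.round(r[0],1),np.round(r[1],1),round(r[2],1),"| x",q[:,0].round(),"y",q[:,1].round(),"z",q[:,2].round())
```

```text
scene bow 202 [597.3  39.1] [15.7 73.7] 87.4 | x [563. 599. 633.] y [32. 41. 47.] z [113. 122. 127.]
scene plain 103 [595.7 -39.5] [16.2 43.8] 89.4 | x [575. 595. 617.] y [-47. -39. -33.] z [113. 122. 127.]
scene pad_a 267 [753.8 240.6] [782.8  69.1] 33.9 | x [422. 485. 518.] y [29. 44. 58.] z [-2. 69. 77.]
scene pad_b 250 [470.6 -37.1] [99.1 30.8] 2.0 | x [431. 485. 516.] y [-53. -37. -22.] z [-2. 69. 77.]
scene dockbody 2952 [813.2 170.4] [779.8 191.9] 38.3 | x [529. 613. 666.] y [-56.  23.  70.] z [ 16.  64. 107.]
scene tray 638 [702.6 355.7] [745.8 150.4] 8.9 | x [341. 441. 557.] y [251. 326. 399.] z [-1. 22. 31.]
scene stapler?mug 919 [807.  234.2] [667.6 257. ] 24.0 | x [640. 786. 800.] y [105. 250. 300.] z [ 39.  98. 104.]
side bow 182 [630.2  67. ] [152.8  60.1] 49.1 | x [563. 600. 656.] y [ 23.  31. 131.] z [ -2. 120. 126.]
side plain 122 [612.3 -29.6] [86.4 38.3] 47.4 | x [575. 595. 628.] y [-57. -49.  -0.] z [ 51. 120. 124.]
side pad_a 275 [496.1  49.1] [64.3 62.8] 87.7 | x [465. 498. 526.] y [20. 36. 75.] z [-3. 65. 75.]
side pad_b 291 [496.3 -36.5] [52.  66.2] 80.6 | x [463. 498. 525.] y [-61. -46. -15.] z [ 0. 65. 75.]
side dockbody 3235 [ 578.9 -374.3] [1031.9  163.6] 86.5 | x [525. 596. 666.] y [-81. -49.  47.] z [ 11.  64. 107.]
side tray 412 [ 407.2 -242.4] [1270.9  215.2] 85.6 | x [344. 439. 560.] y [242. 328. 373.] z [-2. 20. 32.]
side stapler?mug 884 [ 655.9 -262.5] [1286.4  191.8] 81.4 | x [641. 787. 801.] y [ 61. 218. 302.] z [ 56.  86. 102.]
```

Request:
play_rows(
  targets=[0, 0, 0, 7.35, 0, 0, 0, 0, 0, 7.35, 0, 0, 0, -40, -20, 0, 0, 0, 0, -40, -20, 0, 0, 0, 0, -40, -20, 0, 0, 0, 0, -40, -20, 0, 0, 0, 0, -40, -20, 0, 0, 0, 0, -40, -20, 0, 0, 0, 0, -40, -20, 0, 0, 0, 0, -40, -20, 0, 0, 0, 0, -40, -20, 0, 0, 0, 0, -40, -20, 0, 0, 0],
  gripper=0,
)

```text
time_s: 1.3
ee_pos: [0.3461, -0.1908, 0.2184]
tool_rot: [-2.204, 0.039, 2.204]
ft_force: [0.5, -0.7, -0.3]
gripper_width: 0.0003
```

Request:
play_rows(
  targets=[0, -40, -20, 0, 0, 0, 0, -40, -20, 0, 0, 0, 0, -40, -20, 0, 0, 0, 0, -40, -20, 0, 0, 0, 0, -40, -20, 0, 0, 0, 0, -30, -20, 0, 0, 0, 0, 0, 0, 0, 0, 0, 0, 0, 0, 0, 0, 0],
)

```text
time_s: 2.1
ee_pos: [0.4735, 0.0336, 0.2179]
tool_rot: [-2.203, 0.037, 2.207]
ft_force: [0.0, -0.5, -0.5]
gripper_width: 0.0007
```

Run:
```python
from h import *
s=env.sense(); print(s["ee_pos"].round(4),Rot.from_rotvec(s["tool_rot"]).as_matrix().round(3),s["gripper_width"])
f,P=snap("wrist"); cv2.imwrite("pics/w1.png",f["color"]); np.savez("w1.npz",c=f["color"],P=P)
print("cam at",(-f["R"].T@f["t"]).round(3),"axis",f["R"][2].round(3),f["fx"])
```

```text
[0.4735 0.0336 0.2179] [[-0.002 -0.033 -0.999]
 [-0.    -0.999  0.033]
 [-1.     0.     0.002]] 0.0006838303007449748
cam at [0.554 0.03  0.384] axis [-0.294  0.01  -0.956] 332.22068038242065
```

View pics/w1.png

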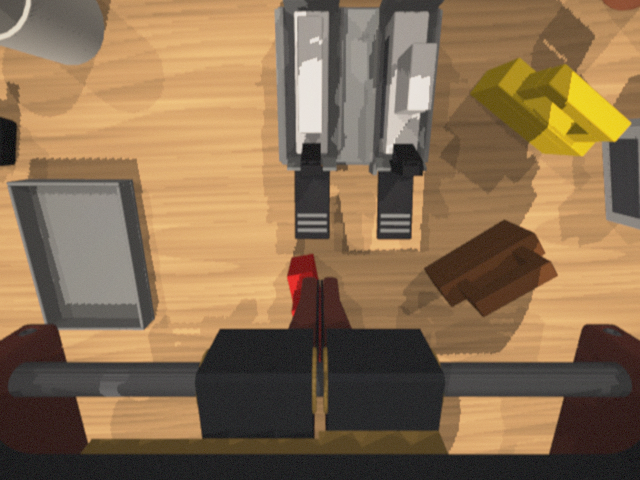

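The wrist view shows the dock top centre with paddle a at (312,220) and paddle b at (395,225). The bow bar is at (312,60) and the plain handle at (417,80). The red decoy is at (303,275), just in front of paddle a, and the tray is at (80,255).

Run:
```python
from h import *
D=np.load("w1.npz");P=D["P"]*1000;c=D["c"].astype(int)
X,Y,Z=P[...,0],P[...,1],P[...,2]; w=c.min(2); v,u=np.mgrid[0:480,0:640]
def show(nm,m):
    p=P[m]; r=cv2.minAreaRect(p[:,:2].astype(np.float32)); q=np.percentile(p,[2,50,98],axis=0)
    print(nm,len(p),np.round(r[0],1),np.round(r[1],1),round(r[2],1),"| x",q[:,0].round(),"y",q[:,1].round(),"z",q[:,2].round())
box=lambda a,b,cc,d:(u>a)&(u<b)&(v>cc)&(v<d)
show("pad_a",box(292,334,168,242)&(w<110)&(Z>58)&(Z<95)&(X<525))
show("pad_b",box(374,416,168,242)&(w<110)&(Z>58)&(Z<95)&(X<525))
show("bow top",box(285,335,0,140)&(Z>117)&(Z<130)&(w>120))
show("plain top",box(380,440,20,140)&(Z>117)&(Z<130)&(w>120))
show("dock66",box(270,445,0,175)&(Z>60)&(Z<71))
show("tray",box(5,160,170,335)&(Z>20)&(Z<36)); show("tray floor",box(5,160,170,335)&(Z>1)&(Z<8)&(w>80)&(c.max(2)-w<20))
S=np.load("side0.npz");P=S["P"]*1000;c=S["c"].astype(int);X,Y,Z=P[...,0],P[...,1],P[...,2]
red=(c[...,2]>130)&(c[...,1]<60)&box(215,270,215,262)
show("red side",red); show("red side top",red&(Z>90))
S=np.load("scene0.npz");P=S["P"]*1000;c=S["c"].astype(int);X,Y,Z=P[...,0],P[...,1],P[...,2]
red=(c[...,2]>130)&(c[...,1]<60)&box(345,390,200,260)
show("red scene",red);show("red scene body",red&(Z<70)); show("mug",box(340,382,342,398)&(Z>80)&(Z<95))
```

```text
pad_a 2008 [493.5  39.2] [33.2 64.2] 87.9 | x [462. 496. 522.] y [23. 39. 56.] z [62. 68. 75.]
pad_b 2059 [491.7 -40.4] [34.4 65.7] 87.6 | x [460. 494. 521.] y [-56. -39. -24.] z [62. 68. 75.]
bow top 2932 [596.6  35.6] [18.1 75.7] 87.8 | x [561. 599. 633.] y [27. 36. 44.] z [121. 123. 124.]
plain top 1673 [593.4 -44.1] [18.1 43.6] 87.7 | x [572. 593. 614.] y [-53. -44. -35.] z [120. 123. 124.]
dock66 4750 [590.6  -4.4] [133.6 140.7] 88.0 | x [523. 605. 657.] y [-70.   9.  62.] z [60. 64. 70.]
tray 3288 [429.3 308.3] [121.9 180.9] 87.9 | x [341. 437. 520.] y [246. 323. 368.] z [20. 27. 29.]
tray floor 10450 [428.8 307.3] [118.2 173.4] 88.3 | x [347. 436. 510.] y [268. 314. 362.] z [3. 4. 6.]
red side 369 [ 427.4 -409.4] [106.1 951.5] 7.5 | x [317. 367. 418.] y [28. 47. 62.] z [ 54.  62. 107.]
red side top 156 [ 433.4 -411.4] [ 71.4 945.1] 8.2 | x [334. 368. 403.] y [34. 46. 56.] z [ 99. 103. 108.]
red scene 260 [697.2 248.1] [866.9  50.5] 30.1 | x [317. 367. 418.] y [39. 53. 68.] z [ 56. 103. 109.]
red scene body 99 [365.8  56.4] [108.   13.6] 9.9 | x [315. 368. 419.] y [48. 59. 68.] z [55. 61. 65.]
mug 310 [679.8 283.2] [80.  86.3] 83.9 | x [639. 679. 717.] y [246. 286. 322.] z [80. 89. 93.]
```

Request:
play_rows(
  targets=[28, -6.8, -3.3, 0, 0, 0, 40, 0, 0, 0, 0, 0, 38, 0, 0, 0, 0, 0, 5, 0, 0, 0, 0, 0, 5, 0, 0, 0, 0, 0, 5, 0, 0, 0, 0, 0, 5, 0, 0, 0, 0, 0, 5, 0, 0, 0, 0, 0, 5, 0, 0, 0, 0, 0, 5, 0, 0, 0, 0, 0, 2, 0, 0, 0, 0, 0, 0, 0, 0, 0, 0, 0],
)

```text
time_s: 3.35
ee_pos: [0.477, 0.0399, 0.0751]
tool_rot: [-2.203, 0.038, 2.205]
ft_force: [-0.2, 0.5, 0.5]
gripper_width: 0.0002
```

Request:
play_rows(
  targets=[0, 0, 0, 0, 0, 0, 0, 0, 0, 0, 0, 0, 0, 0, 0, 0, 0, 0, 0, 0, 0, 0, 0, 0, 0, 0, 0, 0, 0, 0, 0, 0, 0, 0, 0, 0, 0, 0, 0, 0, 0, 0, 0, 0, 0, 0, 0, 0],
)

```text
time_s: 4.15
ee_pos: [0.4772, 0.0399, 0.0757]
tool_rot: [-2.204, 0.038, 2.204]
ft_force: [-0.4, -0.1, 0.0]
gripper_width: 0.0005
```

Run:
```python
from h import *
for n in ("scene","side"):
    f,P=snap(n); P=P*1000; X,Y,Z=P[...,0],P[...,1],P[...,2]; w=f["color"].min(2)
    for nm,m in (("bow",(Y>10)&(Y<65)),("plain",(Y<-15)&(Y>-70))):
        q=P[m&(X>555)&(X<640)&(w>120)&(Z>105)&(Z<165)]; print(n,nm,len(q),np.percentile(q,[50,95],axis=0).round())
```

```text
scene bow 93 [[620.  40. 123.]
 [634.  46. 126.]]Traceback (most recent call last):
  File "<stdin>", line 5, in <module>
    return _quantile_unchecked(
        a, q, axis, out, overwrite_input, method, keepdims, weights)
    return _ureduce(a,
                    func=_quantile_ureduce_func,
    ...<5 lines>...
                    overwrite_input=overwrite_input,
                    method=method)
    r = func(a, **kwargs)
    result = _quantile(arr,
                       quantiles=q,
    ...<2 lines>...
                       out=out,
                       weights=wgt)
    slices_having_nans = np.isnan(arr[-1, ...])
                                  ~~~^^^^^^^^^
IndexError: index -1 is out of bounds for axis 0 with size 0
```

Run:
```python
from h import *
f,P=snap("wrist"); g,_=snap("scene")
a=f["color"][140:460,140:500]
b=cv2.resize(g["color"][205:305,255:380],(400,320),interpolation=cv2.INTER_CUBIC)
cv2.imwrite("pics/w2.png",np.hstack([a,b]))
```

```text
(no output)
```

View pics/w2.png

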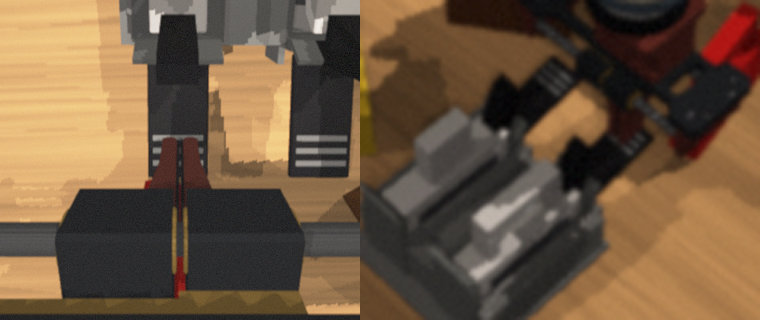

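The crop shows the fingers (180,150) over the outer end of paddle a, and the bow cartridge still down. I'll check the paddle and fingertip heights by depth.

Run:
```python
from h import *
print(env.sense()["ft_force"].round(2), env.sense()["joints"].round(3))
f,P=snap("wrist"); P=P*1000
np.set_printoptions(linewidth=200)
for v in range(215,335,10): print(v,"a",P[v,300].round(), P[v,312].round(),P[v,330].round(),"b",P[v,455].round())
```

```text
[-0.46 -0.1  -0.01] [ 0.012 -0.221  1.783 -0.     1.58   1.618]
215 a [530.  44. 121.] [530.  40. 119.] [530.  33. 120.] b [515. -37.  64.]
225 a [512.  48.  64.] [512.  42.  64.] [512.  32.  65.] b [509. -37.  63.]
235 a [507.  49.  65.] [507.  42.  66.] [506.  32.  65.] b [504. -37.  66.]
245 a [502.  49.  67.] [502.  42.  67.] [501.  32.  67.] b [499. -36.  68.]
255 a [496.  49.  67.] [496.  42.  69.] [496.  32.  69.] b [493. -37.  67.]
265 a [491.  49.  70.] [491.  43.  70.] [490.  33.  69.] b [488. -37.  69.]
275 a [485.  49.  71.] [486.  43.  72.] [485.  33.  70.] b [483. -36.  71.]
285 a [480.  50.  71.] [488.  42.  91.] [488.  33.  90.] b [477. -37.  71.]
295 a [489.  48. 102.] [489.  42. 102.] [488.  34. 102.] b [471. -37.  73.]
305 a [489.  47. 112.] [488.  42. 111.] [488.  34. 112.] b [466. -36.  75.]
315 a [489.  46. 121.] [488.  42. 120.] [489.  34. 121.] b [460. -37.  75.]
325 a [488.  46. 127.] [488.  41. 127.] [487.  34. 126.] b [406. -71.  -1.]
```

Run:
```python
from h import *
for n in ("scene","side"):
    f,P=snap(n); P=P*1000; X,Y,Z=P[...,0],P[...,1],P[...,2]
    m=(X>440)&(X<515)&(Y>-70)&(Y<140)&(Z>66)&(Z<300)
    v,u=np.nonzero(m); print(n,u.min(),u.max(),v.min(),v.max())
    for lo in range(66,200,8):
        q=P[m&(Z>=lo)&(Z<lo+8)]
        if len(q): print(lo,len(q),"x",np.percentile(q[:,0],[3,97]).round(),"y",np.percentile(q[:,1],[3,97]).round())
    u0,v0=(u.min()+u.max())//2-30,int(np.percentile(v,80))-45
    print(u0,v0); cv2.imwrite(f"pics/z_{n}.png",cv2.resize(f["color"][v0:v0+90,u0:u0+75],(375,450),interpolation=cv2.INTER_CUBIC))
cv2.imwrite("pics/z.png",np.hstack([cv2.imread("pics/z_scene.png"),cv2.imread("pics/z_side.png")]))
```

```text
scene 304 376 188 260
66 293 x [463. 510.] y [-53.  57.]
74 54 x [461. 487.] y [-51.  57.]
82 17 x [470. 491.] y [30. 50.]
90 24 x [469. 491.] y [33. 50.]
98 20 x [472. 490.] y [31. 50.]
106 15 x [472. 491.] y [33. 51.]
114 18 x [483. 491.] y [30. 52.]
122 8 x [482. 490.] y [31. 53.]
130 1 x [488. 488.] y [51. 51.]
154 12 x [449. 510.] y [-34. 121.]
162 73 x [454. 513.] y [-37. 122.]
170 151 x [458. 513.] y [-36. 115.]
178 187 x [480. 513.] y [-35. 126.]
186 68 x [463. 514.] y [-46. 128.]
194 393 x [453. 512.] y [-44. 128.]
310 193
side 264 302 166 266
66 220 x [461. 503.] y [-58.  30.]
74 22 x [459. 478.] y [-58.  -9.]
154 28 x [452. 506.] y [-44. -28.]
162 92 x [445. 508.] y [-46.  16.]
170 121 x [445. 509.] y [-44.  77.]
178 235 x [445. 510.] y [-50.  62.]
186 99 x [444. 507.] y [-52.  33.]
194 432 x [447. 505.] y [-52.  27.]
253 185
```

View pics/z.png

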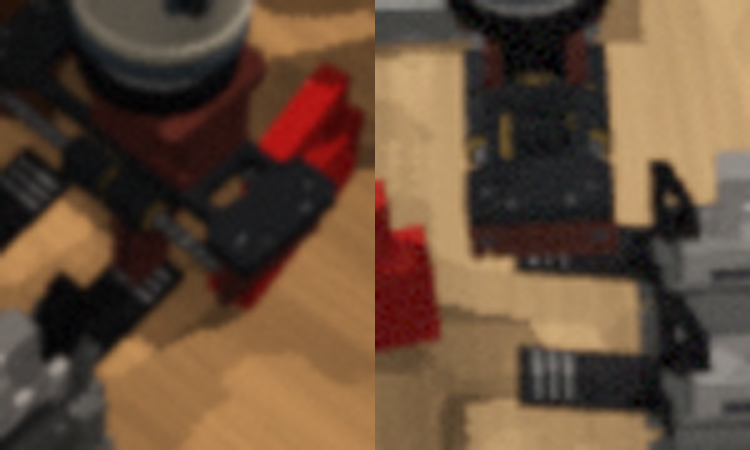

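The side and scene depths put the gripper body's underside at z≈154, so the tool really sits about 20–25 mm higher than the text geometry implies. The fingers at (150,270) are just above the paddle. I'll go down in guarded steps, watching force.

Request:
play_rows(
  targets=[2, 0, 0, 0, 0, 0, 2, 0, 0, 0, 0, 0, 2, 0, 0, 0, 0, 0, 2, 0, 0, 0, 0, 0, 0, 0, 0, 0, 0, 0],
)

```text
time_s: 4.95
ee_pos: [0.4771, 0.0399, 0.0675]
tool_rot: [-2.203, 0.038, 2.204]
ft_force: [-1.2, -0.7, 2.0]
gripper_width: 0.0001
```

Request:
play_rows(
  targets=[2, 0, 0, 0, 0, 0, 2, 0, 0, 0, 0, 0, 2, 0, 0, 0, 0, 0, 2, 0, 0, 0, 0, 0, 0, 0, 0, 0, 0, 0],
)

```text
time_s: 5.45
ee_pos: [0.4768, 0.0399, 0.0595]
tool_rot: [-2.203, 0.038, 2.205]
ft_force: [-3.1, -0.1, 4.7]
gripper_width: 0.0005
```

Request:
play_rows(
  targets=[3, 0, 0, 0, 0, 0, 3, 0, 0, 0, 0, 0, 3, 0, 0, 0, 0, 0, 3, 0, 0, 0, 0, 0, 0, 0, 0, 0, 0, 0, 0, 0, 0, 0, 0, 0, 0, 0, 0, 0, 0, 0, 0, 0, 0, 0, 0, 0, 0, 0, 0, 0, 0, 0],
)

```text
time_s: 6.35
ee_pos: [0.4757, 0.0399, 0.0479]
tool_rot: [-2.2, 0.038, 2.208]
ft_force: [-8.7, -0.5, 8.6]
gripper_width: 0.0008
```

```bash
cat >> h.py <<'E'
def tops(n="scene"):
    f,P=snap(n); P=P*1000; X,Y,Z=P[...,0],P[...,1],P[...,2]; w=f["color"].min(2)
    for nm,m in (("slot a",(Y>10)&(Y<65)),("slot b",(Y<-15)&(Y>-70))):
        q=P[m&(X>555)&(X<640)&(w>120)&(Z>112)&(Z<165)]; print(n,nm,len(q), np.percentile(q,[50,95],axis=0).round() if len(q) else "")
    return f,P
E
python3 -c "
from h import *
tops();f,P=snap('wrist');P*=1000
for v in (215,225,245,255,265,275,285): print(P[v,305].round())"
```

```text
scene slot a 145 [[611.  39. 147.]
 [633.  45. 150.]]
scene slot b 1 [[597. -49. 125.]
 [597. -49. 125.]]
[528.  43.  87.]
[525.  43.  91.]
[519.  43.  97.]
[516.  43. 101.]
[513.  43. 104.]
[511.  43. 107.]
[508.  43. 110.]
```

The cartridge in slot_a popped up (top at 147). I'm lifting off and going over the bow.

Request:
play_rows(
  targets=[-20, 0, 0, 0, 0, 0, -40, 0, 0, 0, 0, 0, -42, 0, 0, 0, 0, 0, -40, 0, 0, 0, 0, 0, 0, 0, -40, 0, 0, 0, 0, 0, -40, 0, 0, 0, 0, 0, -41, 0, 0, 0, 0, 0, 0, 0, 0, 0, 0, 0, 0, 0, 0, 0],
  gripper=50,
)

```text
time_s: 7.35
ee_pos: [0.5982, 0.0356, 0.1872]
tool_rot: [-2.2, 0.039, 2.208]
ft_force: [0.3, -0.7, 1.0]
gripper_width: 0.0501
```

Run:
```python
from h import *
f,P=snap("wrist"); cv2.imwrite("pics/w3.png",f["color"]); np.savez("w3.npz",c=f["color"],P=P)
s=env.sense();print(s["ee_pos"].round(4),s["gripper_width"])
P=P*1000;X,Y,Z=P[...,0],P[...,1],P[...,2];w=f["color"].min(2)
m=(Z>140)&(Z<155)&(w>110)&(abs(Y-36)<30)&(abs(X-597)<50)
p=P[m];print(len(p),cv2.minAreaRect(p[:,:2].astype(np.float32)),np.percentile(p,[2,50,98],axis=0).round(1))
```

```text
[0.5978 0.0357 0.1887] 0.0498190581460142
2891 ((598.0203247070312, 35.437904357910156), (18.011398315429688, 75.7464599609375), 87.821044921875) [[562.3  26.4 145.2]
 [601.5  35.3 146.9]
 [635.2  44.2 148.2]]
```

View pics/w3.png

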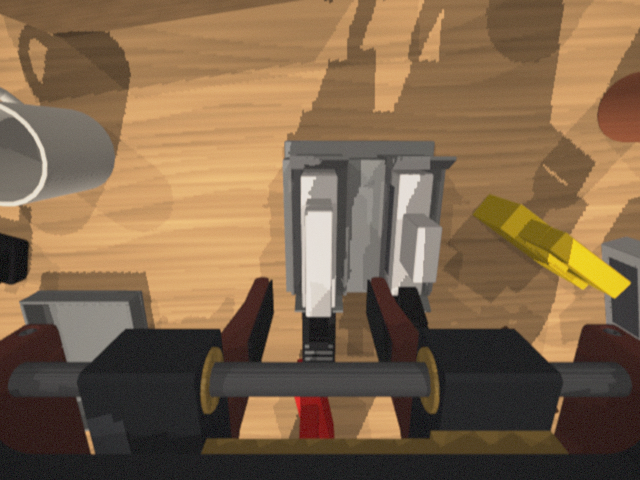

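The view shows the bow bar at (318,260), centred between the open fingers (columns 270 and 370), with the plain cartridge at (410,240). I'll descend and grip.

Request:
play_rows(
  targets=[25, 0, 0, 0, 0, 0, 25, 0, 0, 0, 0, 0, 12, 0, 0, 0, 0, 0, 10, 0, 0, 0, 0, 0, 0, 0, 0, 0, 0, 0],
)

```text
time_s: 7.9
ee_pos: [0.5973, 0.0357, 0.1172]
tool_rot: [-2.203, 0.038, 2.205]
ft_force: [0.2, -0.5, -0.3]
gripper_width: 0.0499
```

Request:
play_rows(
  targets=[0, 0, 0, 0, 0, 0, 0, 0, 0, 0, 0, 0, 0, 0, 0, 0, 0, 0, 0, 0, 0, 0, 0, 0, 0, 0, 0, 0, 0, 0],
  gripper=0,
)

```text
time_s: 8.4
ee_pos: [0.5986, 0.0358, 0.1181]
tool_rot: [-2.205, 0.038, 2.203]
ft_force: [0.7, -0.1, 0.9]
gripper_width: 0.0179
```

Request:
play_rows(
  targets=[-8, 0, 0, 0, 0, 0, -10, 0, 0, 0, 0, 0, -12, 0, 0, 0, 0, 0, -15, 0, 0, 0, 0, 0, -15, 0, 0, 0, 0, 0, -15, 0, 0, 0, 0, 0, -15, 0, 0, 0, 0, 0, -15, 0, 0, 0, 0, 0, 0, 0, 0, 0, 0, 0, 0, 0, 0, 0, 0, 0],
)

```text
time_s: 9.4
ee_pos: [0.5983, 0.0356, 0.2229]
tool_rot: [-2.204, 0.038, 2.203]
ft_force: [-0.2, 0.1, -3.6]
gripper_width: 0.0179
```

Run:
```python
from h import *
s=env.sense();print(s["ee_pos"].round(4),s["ft_force"].round(2),s["gripper_width"])
for n in ("scene","side"):
    f,P=snap(n);P=P*1000;X,Y,Z=P[...,0],P[...,1],P[...,2];w=f["color"].min(2)
    m=(abs(X-598)<65)&(abs(Y-36)<40)&(Z>115)&(Z<235)&(w>100); print(n,m.sum(),np.percentile(Z[m],[2,98]).round() if m.any() else "")
```

```text
[0.5983 0.0356 0.2229] [-0.2   0.06 -3.55] 0.01790894776319786
scene 177 [202. 211.]
side 749 [145. 229.]
```

Request:
play_rows(
  targets=[0, -22, 15, 0, 0, 0, 0, -36, 24, 0, 0, 0, 0, -36, 24, 0, 0, 0, 0, -36, 24, 0, 0, 0, 0, -36, 24, 0, 0, 0, 0, -36, 24, 0, 0, 0, 0, -36, 24, 0, 0, 0, 0, -28, 19, 0, 0, 0, 0, 0, 0, 0, 0, 0, 0, 0, 0, 0, 0, 0],
)

```text
time_s: 10.5
ee_pos: [0.4289, 0.3079, 0.2217]
tool_rot: [-2.204, 0.038, 2.207]
ft_force: [-1.1, 0.3, -2.5]
gripper_width: 0.0175
```

Run:
```python
from h import *
s=env.sense();print(s["ee_pos"].round(4),s["tool_rot"].round(3),s["ft_force"].round(2),s["gripper_width"])
f,P=snap("wrist");cv2.imwrite("pics/w4.png",f["color"]);P=P*1000;X,Y,Z=P[...,0],P[...,1],P[...,2]
g=f["color"].astype(int);gr=(g.max(2)-g.min(2)<25)
for nm,m in (("rim",gr&(Z>20)&(Z<35)&(X<560)&(Y>220)&(Y<390)),("floor",gr&(Z>1)&(Z<9)&(X>330)&(X<530)&(Y>240)&(Y<375))):
    p=P[m];print(nm,len(p),np.percentile(p,[1,99],axis=0).round())
```

```text
[0.4289 0.3079 0.2217] [-2.204  0.038  2.207] [-1.08  0.29 -2.52] 0.017497806009236325
rim 2052 [[341. 247.  20.]
 [557. 387.  30.]]
floor 9184 [[346. 252.   2.]
 [515. 365.   7.]]
```

View pics/w4.png

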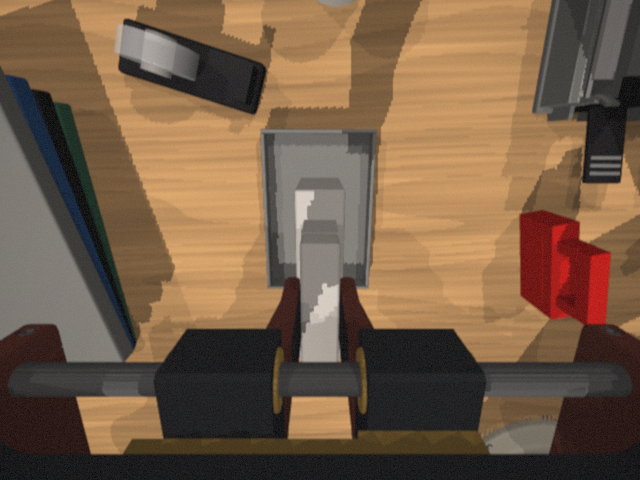

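The cartridge (320,270) hangs square in the grip over the tray, whose rim spans columns 262–378. I'll lower it.

Request:
play_rows(
  targets=[30, 0, 0, 0, 0, 0, 40, 0, 0, 0, 0, 0, 35, 0, 0, 0, 0, 0, 20, 0, 0, 0, 0, 0, 8, 0, 0, 0, 0, 0, 3, 0, 0, 0, 0, 0, 2, 0, 0, 0, 0, 0, 0, 0, 0, 0, 0, 0],
)

```text
time_s: 11.35
ee_pos: [0.4303, 0.3078, 0.086]
tool_rot: [-2.205, 0.038, 2.201]
ft_force: [0.1, -0.5, -1.8]
gripper_width: 0.0176
```

Request:
play_rows(
  targets=[1, 0, 0, 0, 0, 0, 1, 0, 0, 0, 0, 0, 1, 0, 0, 0, 0, 0, 0, 0, 0, 0, 0, 0],
)

```text
time_s: 11.75
ee_pos: [0.4294, 0.3077, 0.0816]
tool_rot: [-2.204, 0.038, 2.204]
ft_force: [0.8, -0.2, -2.5]
gripper_width: 0.0182
```

Request:
play_rows(
  targets=[1, 0, 0, 0, 0, 0, 1, 0, 0, 0, 0, 0, 0, 0, 0, 0, 0, 0],
)

```text
time_s: 12.05
ee_pos: [0.4296, 0.3078, 0.0802]
tool_rot: [-2.204, 0.038, 2.203]
ft_force: [-0.9, -0.1, -0.2]
gripper_width: 0.0181
```

Request:
play_rows(
  targets=[1, 0, 0, 0, 0, 0, 0, 0, 0, 0, 0, 0, 0, 0, 0, 0, 0, 0],
)

```text
time_s: 12.35
ee_pos: [0.4297, 0.3079, 0.0802]
tool_rot: [-2.205, 0.037, 2.202]
ft_force: [-3.2, -0.8, 5.9]
gripper_width: 0.018
```

Request:
play_rows(
  targets=[0, 0, 0, 0, 0, 0, 0, 0, 0, 0, 0, 0, 0, 0, 0, 0, 0, 0, -15, 0, 0, 0, 0, 0, -35, 0, 0, 0, 0, 0, -45, 0, 0, 0, 0, 0, -45, 0, 0, 0, 0, 0, 0, 0, 0, 0, 0, 0],
  gripper=40,
)

```text
time_s: 13.15
ee_pos: [0.4315, 0.3089, 0.228]
tool_rot: [-2.213, 0.03, 2.188]
ft_force: [0.9, 0.4, 1.0]
gripper_width: 0.04
```

Run:
```python
from h import *
s=env.sense();print(s["ee_pos"].round(4),s["tool_rot"].round(3),s["ft_force"].round(2),s["gripper_width"])
f,P=snap("wrist");P=P*1000;X,Y,Z=P[...,0],P[...,1],P[...,2];w=f["color"].min(2)
m=(abs(X-430)<60)&(abs(Y-308)<30)&(Z>95)&(Z<115)&(w>100);p=P[m];print("bow in tray",len(p),cv2.minAreaRect(p[:,:2].astype(np.float32)),np.percentile(Z[m],[3,97]))
for n,b in (("scene",(170,212,185,260)),("side",(380,425,295,370))):
    D=np.load(n+"0.npz");P=D["P"]*1000;c=D["c"].astype(int);v,u=np.mgrid[0:480,0:640]
    m=(u>b[0])&(u<b[1])&(v>b[2])&(v<b[3])&(P[...,2]>60)&(P[...,2]<205)&(c[...,2]-c[...,0]>50)
    print("bottle",n,np.percentile(P[m],[3,50,97],axis=0).round())
```

```text
[0.4315 0.3089 0.228 ] [-2.213  0.03   2.188] [0.9  0.43 1.01] 0.04003605193560848
bow in tray 1683 ((429.24456787109375, 307.0036315917969), (17.726009368896484, 75.84699249267578), 87.86485290527344) [107.01181134 110.16967826]
bottle scene [[ 675. -283.   65.]
 [ 706. -255.  126.]
 [ 729. -241.  170.]]
bottle side [[ 667. -307.   64.]
 [ 690. -293.  126.]
 [ 722. -264.  170.]]
```

The old cartridge stands upright in the tray (top ≈109, centred). Next I'll move over the spare.

Request:
play_rows(
  targets=[0, 25, -6, 0, 0, 0, 0, 40, -6, 0, 0, 0, 0, 42, -6, 0, 0, 0, 0, 42, -6, 0, 0, 0, 0, 42, -6, 0, 0, 0, 0, 42, -6, 0, 0, 0, 0, 42, -6, 0, 0, 0, 0, 42, -6, 0, 0, 0, 0, 42, -6, 0, 0, 0, 0, 42, -6, 0, 0, 0, 0, 42, -6, 0, 0, 0, 0, 42, -6, 0, 0, 0],
)

```text
time_s: 14.4
ee_pos: [0.4841, -0.1812, 0.2176]
tool_rot: [-2.202, 0.038, 2.205]
ft_force: [0.9, 0.6, -0.5]
gripper_width: 0.0401
```

Request:
play_rows(
  targets=[0, 42, -8, 0, 0, 0, 0, 42, -8, 0, 0, 0, 0, 40, -8, 0, 0, 0, 0, 0, 0, -8.1, 0, 0, 0, 0, 0, -8.1, 0, 0, 0, 0, 0, 0, 0, 0, 0, 0, 0, 0, 0, 0],
)

```text
time_s: 15.1
ee_pos: [0.504, -0.3041, 0.2178]
tool_rot: [2.091, 0.258, -2.093]
ft_force: [-0.7, 0.9, 0.4]
gripper_width: 0.0401
```

Run:
```python
from h import *
s=env.sense();R=Rot.from_rotvec(s["tool_rot"]).as_matrix();print(s["ee_pos"].round(4),R.round(3),np.degrees(np.arctan2(R[1,1],R[0,1])))
f,P=snap("wrist");cv2.imwrite("pics/w5.png",f["color"]);P=P*1000;X,Y,Z=P[...,0],P[...,1],P[...,2];w=f["color"].min(2)
m=(abs(X-508)<50)&(abs(Y+307)<45)&(Z>97)&(Z<115)&(w>90);p=P[m];r=cv2.minAreaRect(p[:,:2].astype(np.float32));print("spare handle",len(p),r,np.percentile(Z[m],[3,97]))
d=np.array([*r[0],0])-s["ee_pos"]*1000; d[2]=0; print("shift in tool",(R.T@d).round(1))
```

```text
[ 0.504  -0.3041  0.2178] [[-0.001  0.242 -0.97 ]
 [ 0.001 -0.97  -0.242]
 [-1.    -0.001  0.001]] -76.0060882542122
spare handle 1019 ((507.9438781738281, -304.20635986328125), (43.699981689453125, 17.52950668334961), 14.409896850585938) [103.12289444 106.27261042]
shift in tool [-0.   1.1 -3.8]
```

Request:
play_rows(
  targets=[20, 1.1, -3.8, -0.4, 0, 0, 40, 0, 0, 0, 0, 0, 40, 0, 0, 0, 0, 0, 25, 0, 0, 0, 0, 0, 12, 0, 0, 0, 0, 0, 9, 0, 0, 0, 0, 0, 0, 0, 0, 0, 0, 0],
)

```text
time_s: 15.85
ee_pos: [0.5082, -0.3042, 0.0725]
tool_rot: [2.086, 0.267, -2.086]
ft_force: [0.3, 0.2, 0.6]
gripper_width: 0.0397
```

Request:
play_rows(
  targets=[0, 0, 0, 0, 0, 0, 0, 0, 0, 0, 0, 0, 0, 0, 0, 0, 0, 0, 0, 0, 0, 0, 0, 0, 0, 0, 0, 0, 0, 0],
  gripper=0,
)

```text
time_s: 16.35
ee_pos: [0.5087, -0.3046, 0.0739]
tool_rot: [2.087, 0.266, -2.084]
ft_force: [-0.6, 1.0, 4.3]
gripper_width: 0.0176
```

Request:
play_rows(
  targets=[-10, 0, 0, 0, 0, 0, -25, 0, 0, 0, 0, 0, -35, 0, 0, 0, 0, 0, -40, 0, 0, 0, 0, 0, -32, 0, 0, 0, 0, 0, 0, 0, 0, 8.3, 0, 0, 0, 0, 0, 8.3, 0, 0, 0, 0, 0, 0, 0, 0],
)

```text
time_s: 17.15
ee_pos: [0.508, -0.3044, 0.2143]
tool_rot: [-2.202, 0.039, 2.204]
ft_force: [-0.6, -0.9, -3.9]
gripper_width: 0.0177
```

Request:
play_rows(
  targets=[0, -25, -5.5, 0, 0, 0, 0, -38, -8.4, 0, 0, 0, 0, -38, -8.4, 0, 0, 0, 0, -38, -8.4, 0, 0, 0, 0, -38, -8.4, 0, 0, 0, 0, -38, -8.4, 0, 0, 0, 0, -38, -8.4, 0, 0, 0, 0, -38, -8.4, 0, 0, 0, 0, -30, -6.6, 0, 0, 0, 0, -22, -5, 0, 0, 0, 0, 0, 0, 0, 0, 0, 0, 0, 0, 0, 0, 0],
)

```text
time_s: 18.35
ee_pos: [0.5957, 0.0358, 0.2139]
tool_rot: [-2.204, 0.035, 2.208]
ft_force: [0.1, -0.3, -3.0]
gripper_width: 0.0181
```

Run:
```python
from h import *
s=env.sense();R=Rot.from_rotvec(s["tool_rot"]).as_matrix();print(s["ee_pos"].round(4),R.round(3),np.degrees(np.arctan2(R[1,1],R[0,1])),s["ft_force"].round(1),s["gripper_width"])
f,P=snap("wrist");cv2.imwrite("pics/w6.png",f["color"]);P=P*1000;X,Y,Z=P[...,0],P[...,1],P[...,2];w=f["color"].min(2)
z0=s["ee_pos"][2]*1000
m=(abs(X-597)<65)&(abs(Y-36)<30)&(Z>z0-72)&(Z<z0+50)&(w>90)
for a,b in ((-25,-5),(25,40)):
    k=m&(Z>z0+a)&(Z<z0+b);p=P[k];print(a,len(p),cv2.minAreaRect(p[:,:2].astype(np.float32)) if len(p)>5 else "",np.percentile(p,[3,97],axis=0).round() if len(p)>5 else "")
D=P[(Z>60)&(Z<71)&(X>515)&(X<680)&(abs(Y+4)<85)];print("dock66",len(D),cv2.minAreaRect(D[:,:2].astype(np.float32)))
```

```text
[0.5957 0.0358 0.2139] [[-0.002 -0.031 -1.   ]
 [-0.001 -1.     0.031]
 [-1.     0.001  0.002]] -91.79219663848977 [ 0.1 -0.3 -3. ] 0.01806597950231537
-25 3609 ((594.93408203125, 35.02147674560547), (28.08873176574707, 109.64364624023438), 88.2153549194336) [[603.  21. 197.]
 [649.  47. 203.]]
25 3306 ((595.6552734375, 34.81957244873047), (17.87477684020996, 43.02552795410156), 88.24193572998047) [[576.  26. 242.]
 [617.  43. 246.]]
dock66 2328 ((589.3779296875, -4.337303161621094), (133.49501037597656, 146.6651611328125), 87.79508972167969)
```

View pics/w6.png

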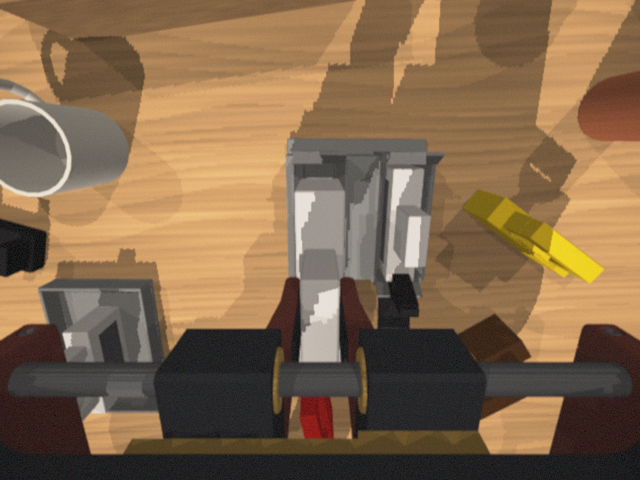

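The view shows the spare gripped square at (320,230) over the free slot_a, with the old cartridge in the tray at (100,350) and the plain one in slot_b. It is about 1.5 mm short in x, so I'll correct and lower.

Request:
play_rows(
  targets=[10, -0.7, -1.6, 0.4, 0, 0, 10, 0, 0, 0, 0, 0, 6, 0, 0, 0, 0, 0, 6, 0, 0, 0, 0, 0, 6, 0, 0, 0, 0, 0, 0, 0, 0, 0, 0, 0],
)

```text
time_s: 19.0
ee_pos: [0.5976, 0.0362, 0.1759]
tool_rot: [-2.2, 0.046, 2.201]
ft_force: [0.6, -0.2, -4.3]
gripper_width: 0.0177
```

Request:
play_rows(
  targets=[5, 0, 0, 0, 0, 0, 5, 0, 0, 0, 0, 0, 5, 0, 0, 0, 0, 0, 5, 0, 0, 0, 0, 0],
)

```text
time_s: 19.4
ee_pos: [0.5982, 0.0364, 0.1572]
tool_rot: [-2.203, 0.046, 2.198]
ft_force: [-0.7, -0.3, 0.9]
gripper_width: 0.0178
```

Request:
play_rows(
  targets=[5, 0, 0, 0, 0, 0, 5, 0, 0, 0, 0, 0, 5, 0, 0, 0, 0, 0],
)

```text
time_s: 19.7
ee_pos: [0.5975, 0.0364, 0.1408]
tool_rot: [-2.2, 0.046, 2.201]
ft_force: [3.4, -1.2, -1.1]
gripper_width: 0.0181
```

Request:
play_rows(
  targets=[4, 0, 0, 0, 0, 0, 4, 0, 0, 0, 0, 0, 4, 0, 0, 0, 0, 0],
)

```text
time_s: 20.0
ee_pos: [0.5976, 0.0364, 0.1293]
tool_rot: [-2.2, 0.046, 2.2]
ft_force: [3.8, -0.6, -0.3]
gripper_width: 0.0178
```

Request:
play_rows(
  targets=[4, 0, 0, 0, 0, 0, 4, 0, 0, 0, 0, 0, 3, 0, 0, 0, 0, 0],
)

```text
time_s: 20.3
ee_pos: [0.5976, 0.0363, 0.1182]
tool_rot: [-2.2, 0.046, 2.201]
ft_force: [3.0, -0.7, -0.6]
gripper_width: 0.0182
```

Request:
play_rows(
  targets=[3, 0, 0, 0, 0, 0, 3, 0, 0, 0, 0, 0, 3, 0, 0, 0, 0, 0],
)

```text
time_s: 20.6
ee_pos: [0.5977, 0.0364, 0.1106]
tool_rot: [-2.201, 0.046, 2.199]
ft_force: [-0.3, -0.5, 4.6]
gripper_width: 0.0182
```

Request:
play_rows(
  targets=[3, 0, 0, 0, 0, 0, 3, 0, 0, 0, 0, 0, 3, 0, 0, 0, 0, 0],
)

```text
time_s: 20.9
ee_pos: [0.5977, 0.0364, 0.1012]
tool_rot: [-2.201, 0.046, 2.2]
ft_force: [0.7, -0.6, 5.6]
gripper_width: 0.0177
```

Request:
play_rows(
  targets=[3, 0, 0, 0, 0, 0, 2, 0, 0, 0, 0, 0, 2, 0, 0, 0, 0, 0],
)

```text
time_s: 21.2
ee_pos: [0.5977, 0.0364, 0.0944]
tool_rot: [-2.201, 0.046, 2.199]
ft_force: [0.2, -1.1, 6.3]
gripper_width: 0.0181
```

Request:
play_rows(
  targets=[2, 0, 0, 0, 0, 0, 2, 0, 0, 0, 0, 0, 0, 0, 0, 0, 0, 0],
)

```text
time_s: 21.5
ee_pos: [0.5976, 0.0364, 0.0895]
tool_rot: [-2.2, 0.046, 2.2]
ft_force: [-0.2, 0.3, 4.6]
gripper_width: 0.0179
```

Request:
play_rows(
  targets=[1, 0, 0, 0, 0, 0, 1, 0, 0, 0, 0, 0, 0, 0, 0, 0, 0, 0],
)

```text
time_s: 21.8
ee_pos: [0.5976, 0.0364, 0.0885]
tool_rot: [-2.201, 0.046, 2.2]
ft_force: [-2.4, 0.2, 6.8]
gripper_width: 0.0179
```

```bash
python3 -c "
from h import *
f,P=tops(); f,P=snap('wrist');P*=1000;X,Y,Z=P[...,0],P[...,1],P[...,2]
m=(abs(X-597)<60)&(abs(Y-36)<12)&(Z>105)&(Z<160)&(f['color'].min(2)>90);print('handle',m.sum(),np.percentile(Z[m],[3,50,97]).round(1))
m=(abs(X-620)<35)&(abs(Y-36)<12)&(Z>60)&(Z<110)&(f['color'].min(2)>90);print('body',m.sum(),np.percentile(Z[m],[3,50,97]).round(1))
m=(abs(X-620)<35)&(abs(Y+45)<12)&(Z>60)&(Z<110)&(f['color'].min(2)>90);print('body b',m.sum(),np.percentile(Z[m],[3,50,97]).round(1))
k=(abs(X-475)<14)&(f['color'].max(2)<90)&(Z>35)
for y in(40,-38): q=P[k&(abs(Y-y)<15)];print('pad',y,len(q),q.mean(0).round(1) if len(q) else '')
"
```

```text
scene slot a 8 [[611.  32. 120.]
 [614.  36. 122.]]
scene slot b 0 
handle 3565 [108.7 119.5 120.6]
body 3438 [ 73.5  74.8 106.6]
body b 4535 [ 76.6  78.2 107.4]
pad 40 161 [483.4  38.4  70.8]
pad -38 0
```

Request:
play_rows(
  targets=[1, 0, 0, 0, 0, 0, 0, 0, 0, 0, 0, 0],
)

```text
time_s: 22.1
ee_pos: [0.5976, 0.0364, 0.0885]
tool_rot: [-2.201, 0.046, 2.199]
ft_force: [-4.3, 0.1, 11.7]
gripper_width: 0.0177
```

Request:
play_rows(
  targets=[1, 0, 0, 0, 0, 0, 1, 0, 0, 0, 0, 0, 0, 0, 0, 0, 0, 0, 0, 0, 0, 0, 0, 0],
)

```text
time_s: 22.5
ee_pos: [0.5976, 0.0364, 0.0885]
tool_rot: [-2.203, 0.046, 2.198]
ft_force: [-8.0, 0.4, 19.1]
gripper_width: 0.0174
```

Request:
play_rows(
  targets=[-2, 0, 0, 0, 0, 0, 0, 0, 0, 0, 0, 0, 0, 0, 0, 0, 0, 0, 0, 0, 0, 0, 0, 0],
  gripper=40,
)

```text
time_s: 22.9
ee_pos: [0.5971, 0.0364, 0.0854]
tool_rot: [-2.198, 0.046, 2.203]
ft_force: [0.4, 0.4, 0.3]
gripper_width: 0.0396
```

Request:
play_rows(
  targets=[-10, 0, 0, 0, 0, 0, -30, 0, 0, 0, 0, 0, -40, 0, 0, 0, 0, 0, -40, 0, 0, 0, 0, 0, 0, 0, 40, 0, 0, 0, 0, 0, 40, 0, 0, 0, 0, 0, 40, 0, 0, 0, 0, 0, 0, 0, 0, 0, 0, 0, 0, 0, 0, 0],
)

```text
time_s: 23.8
ee_pos: [0.4777, 0.0414, 0.2077]
tool_rot: [-2.203, 0.046, 2.198]
ft_force: [-0.0, -0.3, 0.4]
gripper_width: 0.0401
```

Run:
```python
from h import *
s=env.sense();print(s["ee_pos"].round(3),s["ft_force"].round(1))
f,P=snap("wrist");cv2.imwrite("pics/w7.png",f["color"]);P=P*1000;X,Y,Z=P[...,0],P[...,1],P[...,2];c=f["color"];w=c.min(2);v,u=np.mgrid[0:480,0:640]
for nm,y,yp in (("a",36,40),("b",-44,-38)):
    m=(abs(X-597)<30)&(abs(Y-y)<14)&(Z>112)&(Z<160)&(w>100);p=P[m];print(nm,"handle top",len(p),np.percentile(Z[m],[5,50,95]).round(1),cv2.minAreaRect(p[:,:2].astype(np.float32)))
    m=(abs(X-598)<55)&(abs(Y-y)<13)&(Z>60)&(Z<108)&(w>100);print("   body top",m.sum(),np.percentile(Z[m],[10,50,90]).round(1))
    for x in (510,495,480): 
        m=(abs(X-x)<4)&(abs(Y-yp)<12)&(c.max(2)<110)&(Z>30);print("   paddle",x,m.sum(),np.median(Z[m]).round(1) if m.any() else "")
    m=(abs(X-535)<30)&(abs(Y-y)<20)&(Z>108)&(Z<130)&(w<70);p=P[m];print("   latch top",len(p),np.percentile(p,[5,95],axis=0).round() if len(p) else "")
for n in ("scene","side"):
    D=np.load(n+"0.npz");f,P1=snap(n);d=(cv2.absdiff(D["c"],f["color"]).max(2)>45)
    cv2.imwrite(f"pics/end_{n}.png",f["color"])
    for nm,b in (dict(mug=(342,380,345,400),bottle=(176,206,195,255),stapler=(143,192,172,212),tape=(410,462,357,420)) if n=="scene" else dict(mug=(338,375,143,187),bottle=(385,418,300,367),stapler=(350,427,424,452),tape=(302,328,115,160))).items(): print(n,nm,"changed",d[b[2]:b[3],b[0]:b[1]].mean().round(3))
```

```text
[0.478 0.041 0.208] [-0.  -0.3  0.4]
a handle top 1814 [121.1 122.5 123.7] ((596.2591552734375, 35.643104553222656), (17.878583908081055, 44.2668571472168), 87.54874420166016)
   body top 2483 [76.5 77.6 78.7]
   paddle 510 277 65.7
   paddle 495 2131 319.9
   paddle 480 78 71.3
   latch top 430 [[528.  31. 110.]
 [541.  45. 121.]]
b handle top 1951 [119.2 122.4 123.8] ((593.6220703125, -44.0562744140625), (18.6324462890625, 43.77579879760742), 87.60950469970703)
   body top 3158 [76.4 77.7 86. ]
   paddle 510 897 299.7
   paddle 495 1400 309.1
   paddle 480 1592 302.1
   latch top 500 [[525. -49. 109.]
 [538. -34. 121.]]
scene mug changed 0.0
scene bottle changed 0.023
scene stapler changed 0.071
scene tape changed 0.0
side mug changed 0.0
side bottle changed 0.14
side stapler changed 0.04
side tape changed 0.0
```

View pics/w7.png

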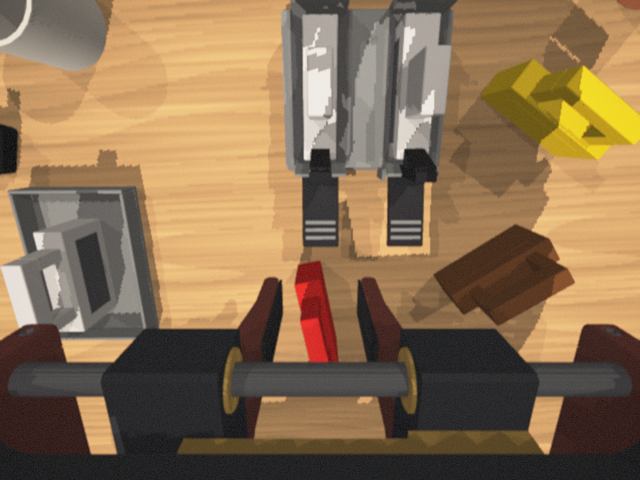

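The view shows both cartridges seated in the dock with the latches over them at (320,160) and (412,163). The old one stands in the tray at (90,270). I'll check the changed bottle and stapler pixels by depth, which should show whether it is only shadow, then hand in.

Run:
```python
from h import *
ok=True
for n,bs in (("side",dict(bottle=(385,418,300,367),stapler=(350,427,424,452))),("scene",dict(bottle=(176,206,195,255),stapler=(143,192,172,212)))):
    D=np.load(n+"0.npz");f,P=snap(n)
    for nm,b in bs.items():
        s=np.s_[b[2]:b[3],b[0]:b[1]]; e=np.linalg.norm(P[s]-D["P"][s],axis=-1)*1000
        fr=(e>20).mean();ok&=fr<.05;print(n,nm,np.median(e).round(1),fr.round(3))
if ok: env.finish_job();print("handed in")
```

```text
side bottle 2.4 0.007
side stapler 2.2 0.008
scene bottle 2.7 0.008
scene stapler 3.1 0.011
the job is handed in; nothing more can be done
handed in
```

I swapped the cartridges and handed the job in at about 24 s of the 72 s limit. Pressing slot_a's paddle popped the bow-handled cartridge up, and I stood it upright in the grey tray. I then pushed the spare into slot_a down to the hard stop (about 19 N) and let go.

**Last checks:**
- **Spare in slot_a:** its body top is at 77.6 mm, against 77.7 mm for the untouched cartridge in slot_b. The paddle is back at its rest height and the latch nose is over the spare.
- **Old cartridge:** it stands in the tray with its top at about 108 mm, centred to within about 2 mm. The last wrist picture still showed it upright.
- **Bystanders:** the mug and tape dispenser showed no change in the pictures. The bottle and stapler pixels changed somewhat (up to 14% for the bottle in the side view). Depth there agreed to 2–3 mm, so this was probably just the arm's shadow.

**What disagreed:** the fingertips sat about 25 mm higher than the stated tool geometry implies. My first paddle press therefore stopped short of the paddle without touching it. I went down in small steps watching the force, and set the later grasp heights from where contact began.

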